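Set the depth probe on the jar's plate and lock its slide

TASK

Hold the probe on the stand by its round black grip and lower it into the jar until its spring foot rests gently on the plate inside: in firm touch with it, but well short of using up the spring. Then let go and swing the clamp lever fully home, so that the slide is locked with the foot still resting on the plate. Leave everything around the stand where it is.

Things in the scene. Friction and masses are not known exactly. Their poses are not given: they have to be found in the camera images.
- stand: Fixed lab stand: dark base plate 130 x 225 x 15 mm, 18 mm steel post 232 mm high. Origin on the table under the axis of probe and jar; z up; the post is 100 mm from it along the stand's own +y. A metal carriage slides up and down the post; its cross arm, 16 mm thick, reaches over to the probe, a thin rod that hangs down into the jar.
- jar: Clear open jar, 80 mm across, wall 3 mm, 85 mm high, fixed on the base plate (rim 100 mm above the table). Origin: centre of its underside. Inside, a white plate, 68 mm across with rubber edge, is wedged level at a height that is not given: its top is 27 to 70 mm above the table, different every time. It does not give way, but over 15 N would crack it.
- carriage (a joint): Slide of the carriage, m: 0 at the top, grows as it goes down, stop at 0.085; starts at 0 to 0.015. Carriage, probe and lever weigh about 0.43 kg; the slide drags with about 5 N, so it stays where it is left while unlocked, and pushing it down takes about 1 N. At 0 the foot's tip is 105 mm above the table.
- head_grip (a point): Middle of the round black grip on the probe's axis, on top of the cross arm: a cylinder 26 mm across and 40 mm high; the point is 25 mm above the arm's top face and 15 mm below the grip's top. Free all round, to be pinched from above. It moves with the carriage.
- foot: The probe's foot, a black disc 14 mm across and 7 mm high at the bottom of the rod. Origin at the centre of its underside, the tip. It is sprung: 1 N per mm of push, travel 8 mm (8 N), then a hard stop. Fully out its tip is 131 mm below head_grip.
- lock (a joint): Angle of the clamp lever, rad: 0 is open; it starts at 0 to 0.2 and turns anticlockwise seen from above (about an upright axis) to a stop at 1.3. From 0.4 on an eccentric grips the post, hardest at 1.2; on the way it takes up to about 8 N at the pin, and locked it holds the slide against 10 N or more. It stays where it is left. Locked means beyond 1.05.
- lever_pin (a point): Point on the upright black pin at the end of the steel lever, 14 mm across, standing 35 mm above the lever; the point is on the pin's axis, 22 mm above the lever's top and 13 mm below the pin's top. It moves on an arc of 75 mm radius about lever_pivot.
- lever_pivot (a point): Point on the lever's upright turning axis beside the post, at the height of lever_pin. It is 17 mm higher than head_grip and 22 mm along the stand's own -x from the post's axis. At joint lock = 1.2 the lever points along the stand's -x.
- cap: Bystander: blue screw cap lying open side up, 84 mm across, 20 mm high. Origin at the centre of its underside.
- pot: Bystander: small white pot with green lid, 42 mm across, 55 mm high. Origin at the centre of its underside.
- dish: Bystander: shallow glass dish, 90 mm across, 15 mm high. Origin at the centre of its underside.
- spatula: Bystander: slim steel lab spatula lying flat, 160 mm long, 12 mm wide. Origin at the centre of its underside.
- wide_bottle: Bystander: white plastic bottle, 76 mm across, 150 mm high. Origin at the centre of its underside.
- amber_bottle: Bystander: brown glass bottle, 58 mm across, 120 mm high. Origin at the centre of its underside.
- beaker: Bystander: glass beaker, 68 mm across, 85 mm high. Origin at the centre of its underside.

How it is judged (in metres and radians):
On the way, in this order (a step that is already met when the one before it is completed fails the run):
1. the foot rests on the plate while the lever is still open (contact force between foot and anything else between 0.4 and 8 N and value of joint lock below 0.5 rad), for 0.2 s.
2. the lever is swung home with the foot still on the plate (contact force between foot and anything else between 0.4 and 8 N and value of joint lock above 1.05 rad), for 0.2 s.
At the end, for the whole second after the job is handed in: The probe is at rest with its spring foot pressed on the plate by 0.4 to 8 N, and the clamp lever is beyond 1.05 rad (locked) (all of step 2 and velocity of joint carriage between -0.002 and 0.002 m/s); the robot touches nothing.
It fails at once if the foot is pressed with more than 15 N (contact force between foot and anything else above 15 N).
It fails at once if a bystander is moved by more than 30 mm or knocked over (distance of any of cap, pot, dish, spatula, wide_bottle, amber_bottle, beaker from where it was at the start of the episode above 0.03 m or angle between any of cap, pot, dish, spatula, wide_bottle, amber_bottle, beaker's own z axis and vertical above 0.5 rad).
It also fails if it takes over 64 s, if anything falls off the work surface, if the arm or the gripper's body presses on something with over 40 N, if the wrist force passes 120 N, or if a joint passes its speed limit or range.

ROBOT

A 6-joint arm with a two-finger parallel gripper is mounted at the origin on the work surface. World frame = base frame: x ahead of the robot, y to its left, z up, the work surface at z = 0. Lengths are in mm, angles in degrees, forces in N, time in s.
With the tool pointing down it reaches from about 300 to 850 mm from the base axis. Payload 4.2 kg.
Tool frame: the origin (TCP) lies midway between the tips of the shut fingers; the grasp point (between the pads) lies 19 mm behind it (env.tcp_to_grasp is the distance from the TCP to the grasp point, in mm); z points along the fingers, x is the direction in which the jaws open and shut, and the axes are right-handed (so a half turn about z gives the same grasp; the last joint's range is limited). The gripper opens to 91 mm and grips with 3 to 60 N. Pads are 32 mm wide; open, the fingers measure 118 mm over their backs; the gripper's body (76 mm by 178 mm) begins 60 mm behind the grasp point.
Start: joints at [69.901, 18.312, 89.639, -0, 72.044, -1.146], TCP at [186.763, 543.841, 213.976] pointing down, gripper open.
Joint ranges: [-177.97, 177.97], [-48.28, 115.42], [12.27, 149.76], [-77.06, 257.06], [2.81, 150.46], [-146.56, 146.56]. Speed limits (degrees/s): [147.25, 147.25, 180, 180, 180, 180].

INTERFACE

Orientations are given as [roll, pitch, yaw] about the fixed x, y, z axes, in that order (R = Rz(yaw) Ry(pitch) Rx(roll)).
In Python, from workcell import env gives the robot as it stands.
- The arm moves only by the tool drive_tool, never from a script. Its argument "motion" is a list of rows, each a list of 2 entries, a list of its own where there are three numbers: the shift along the world's x, y, z in m, then the turn, a rotation vector about the world's x, y, z in rad. In form: [[[dx, dy, dz], [wx, wy, wz]], ...]. A call has exactly 10 rows; each row shifts and turns the commanded pose from where the row before left it; what a row does not reach is not made up. A row lasts 1/12 s, in which the tool goes at most 41.7 mm and 7.16 degrees, less where a joint would pass 70% of its speed; a pose out of reach is approached as far as the arm can. A call is refused whole if a number of a shift passes 0.0417 or a number of a turn 0.125, either way. A call with a gripper value outside its range is refused whole. "claw" is the opening, from 0 (shut) to 1 (fully open), set as the call begins (left out, the last holds). The fingers move at their own pace and stop on an object; "force" is the grip in N (left out, the last holds). Time passes only in rows, so rows that do not move let the fingers close, or fill a call up. It gives the time, the measured TCP pose, the force and the opening at its end, in the units of the state.
- env.state(): the state, without advancing time (a new reading comes with each control period).
- env.grab_frame(name): name is "scene" or "side" or "wrist"; returns the picture (384x512x3 uint8, red, green, blue); there is no depth.
- env.camera_params(name): a dict with "fov_y" (degrees; the focal length in pixels is half the picture's height over the tangent of half this angle, whatever the lens; pixels are square), "cx", "cy" (the principal point, pixels), "pose" (4x4, takes a point from camera to world coordinates). Camera axes: x right, y down, z forward; pixel columns grow to the right and rows downward; lengths in mm; the calibration is good to about 2 mm. A picture is of the moment at which its call begins: read the wrist's pose just before it. camera_params takes no time and is no camera call; for the wrist camera it gives the pose at the moment of the call.
- env.job_done(): hands the job in, once; it reports no verdict.
The state is a dict: "time_s": time; "qpos": joint angles; "qvel": joint speeds; "effort": joint torques, N m; "ee_pos": TCP position; "ee_rot": TCP orientation; "force": force on the tool from outside, world axes, zero at the start; "torque": the same for the moment, N m; "gripper_width": finger opening in mm.
Only numpy, scipy, OpenCV 4.12 (cv2) and the standard library are available. Lean on these libraries where they do the work, as an engineer would, in place of code of your own. Each camera call takes 0.05 s, during which the arm holds its last target.

## Working session

There is one attempt and no reset: what is moved stays moved. The work goes in short steps, Python scripts to look and compute and a tool call to move; the robot and the scene stay as the last step left them, time stands still between calls to the robot, and variables do not carry over. Pictures are saved under pics/ and viewed, and the job is handed in when it is done.

Besides the shell and the picture viewer there is one more tool, called after "Request:" as a command line: name --argument value ..., lists and objects as JSON in quotes. drive_tool: Moves the arm, as the interface text tells. Its arguments: {"type":"object","properties":{"motion":{"type":"array","items":{"type":"array"}},"claw":{"type":"number"},"force":{"type":"number"}},"required":["motion"]}

```bash
mkdir -p pics; python3 - <<'E'
from workcell import env
import cv2
print(env.state())
for n in ["scene","side","wrist"]:
    p=env.camera_params(n); print(n,p['fov_y'],p['cx'],p['cy'],p['pose'].round(3).tolist() if hasattr(p['pose'],'round') else p['pose'])
    im=env.grab_frame(n); cv2.imwrite(f"pics/{n}0.png",im[:,:,::-1])
E
```

```text
{'time_s': 0.0, 'qpos': array([ 6.99007647e+01,  1.83535973e+01,  8.97068239e+01, -2.23948069e-03,
        7.20444233e+01, -1.14622202e+00]), 'qvel': array([ 0.04696367, -0.03428782, -0.06220373, -0.12060713, -0.07264794,
       -0.0127055 ]), 'effort': array([ 4.45203914e-04, -4.12471569e+01, -2.31972420e+01,  7.29676802e-02,
        4.59592079e-02, -1.48120521e-04]), 'ee_pos': array([186.59407601, 543.34160359, 213.09785038]), 'ee_rot': array([1.79999969e+02, 1.04866096e-01, 7.10476790e+01]), 'force': array([-0.20410124,  0.56663909, -0.24643131]), 'torque': array([ 0.04616001, -0.02989196, -0.0433895 ]), 'gripper_width': 90.893038393064}
scene 55.41751367125415 258.7428717453511 188.78978470977015 [[0.549, 0.637, -0.54, 1123.082], [0.836, -0.415, 0.36, -380.324], [0.006, -0.649, -0.76, 963.12], [0.0, 0.0, 0.0, 1.0]]
side 45.54117903776587 249.0039348449978 194.62771159058948 [[-0.992, -0.065, 0.112, 440.65], [-0.128, 0.623, -0.772, 916.37], [-0.019, -0.78, -0.626, 916.079], [0.0, 0.0, 0.0, 1.0]]
wrist 66.3199786275202 251.54767455654405 187.57952955664598 [[0.324, 0.91, 0.258, 113.75], [0.946, -0.312, -0.09, 568.604], [-0.001, 0.273, -0.962, 383.396], [0.0, 0.0, 0.0, 1.0]]
```

View pics/scene0.png

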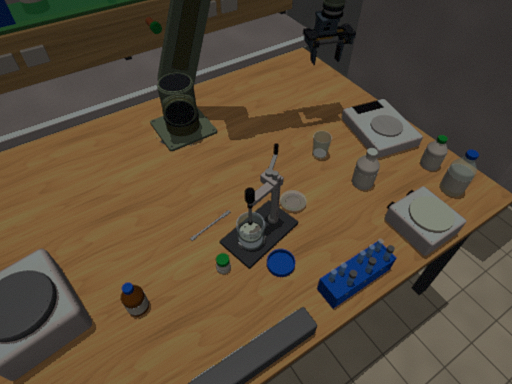

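View pics/side0.png

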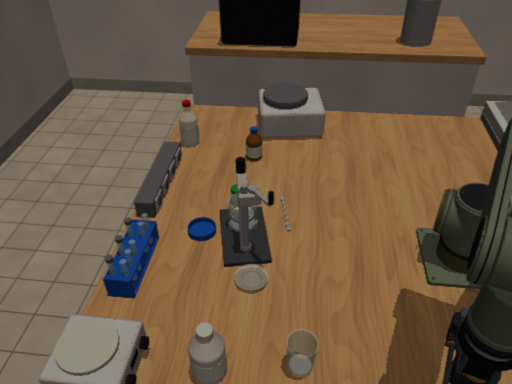

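View pics/wrist0.png

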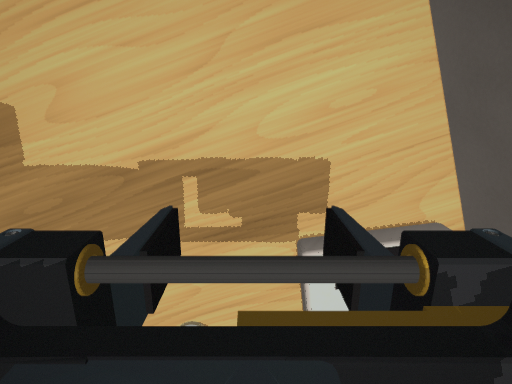

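```bash
python3 - <<'E'
import cv2
a=cv2.imread('pics/scene0.png')[130:290,190:320]; cv2.imwrite('pics/sc_crop.png',cv2.resize(a,None,fx=3.75,fy=3.75,interpolation=cv2.INTER_CUBIC)[:600])
a=cv2.imread('pics/side0.png')[145:295,170:320]; cv2.imwrite('pics/si_crop.png',cv2.resize(a,None,fx=4,fy=4,interpolation=cv2.INTER_CUBIC))
E
```

```text
(no output)
```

View pics/sc_crop.png

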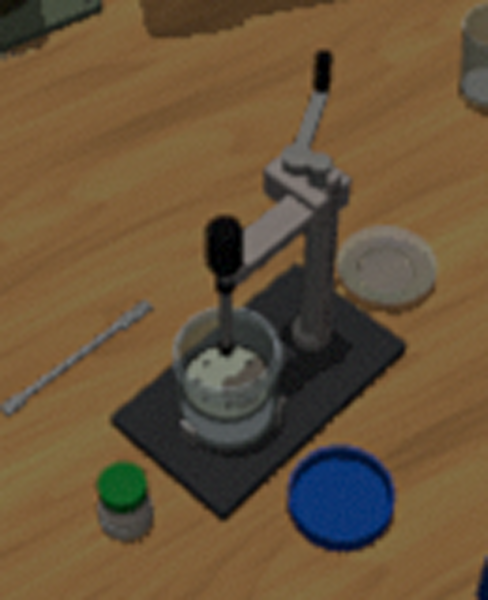

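View pics/si_crop.png

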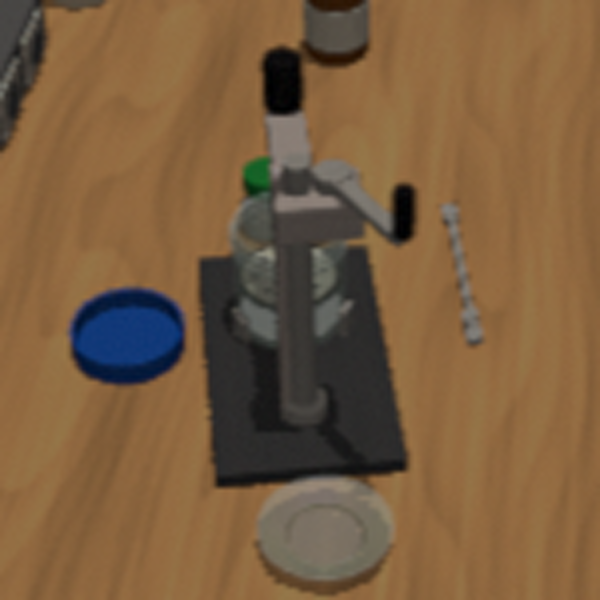

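```bash
cat > h.py <<'E'
from workcell import env
import numpy as np, cv2
def K(n,shape=(384,512)):
    p=env.camera_params(n); f=192/np.tan(np.radians(p['fov_y']/2))
    return np.array([[f,0,p['cx']],[0,f,p['cy']],[0,0,1]]), np.array(p['pose'])
def ray(n,uv,kp=None):
    k,T=kp or K(n); d=T[:3,:3]@np.linalg.inv(k)@np.array([*uv,1.]); return T[:3,3],d/np.linalg.norm(d)
def tri(rays):
    A=0;b=0
    for o,d in rays:
        P=np.eye(3)-np.outer(d,d); A=A+P; b=b+P@o
    x=np.linalg.solve(A,b); return x,[round(float(np.linalg.norm((np.eye(3)-np.outer(d,d))@(x-o))),2) for o,d in rays]
def onz(r,z): o,d=r; return o+d*(z-o[2])/d[2]
def proj(n,X,kp=None):
    k,T=kp or K(n); c=T[:3,:3].T@(np.asarray(X)-T[:3,3]); q=k@c; return q[:2]/q[2]
E
python3 - <<'E'
from h import *
S=lambda u,v:ray('scene',(190+u/3.75-.37,130+v/3.75-.37))
D=lambda u,v:ray('side',(170+u/4-.37,145+v/4-.37))
print('grip mid',tri([S(224,248),D(283,81)]))
print('pin mid',tri([S(322,72),D(403,213)]))
print('post base', onz(S(311,338),20), onz(D(303,412),20))
for c in [(113,418),(295,265),(405,347)]: print('S',onz(S(*c),15))
for c in [(202,260),(368,250),(405,465),(216,472)]: print('D',onz(D(*c),15))
for nm,s,d,z in [('cap',(341,497),(128,335),10),('dish',(388,268),(325,533),10),('pot',(123,485),(262,180),55)]: print(nm,onz(S(*s),z),onz(D(*d),z))
print('amber',onz(ray('scene',(128,288)),120),onz(ray('side',(254,129)),120))
print('beaker',onz(ray('scene',(322,137)),85),'wide',onz(ray('scene',(373,152)),150))
E
```

```text
grip mid (array([602.99002542, -62.83278406, 221.53115526]), [0.27, 0.27])
pin mid (array([509.24776066,  86.4499425 , 238.53124742]), [1.03, 1.03])
post base [584.33714799  32.2862882   20.        ] [580.61115091  41.81217291  20.        ]
S [ 559.25384477 -145.2054512    15.        ]
S [508.52627475  67.78280302  15.        ]
S [632.4834903   95.68330862  15.        ]
D [ 679.03061677 -114.01752651   15.        ]
D [ 555.2864146  -138.93296473   15.        ]
D [507.23949101  78.33711419  15.        ]
D [631.46088412  98.46071714  15.        ]
cap [716.6121674  -30.45729805  10.        ] [719.14911864 -31.47897241  10.        ]
dish [553.23842953 137.55723846  10.        ] [553.4541835  138.49044767  10.        ]
pot [ 638.42538516 -177.71405647   55.        ] [ 639.3981762  -165.58914297   55.        ]
amber [ 616.57820398 -426.32430641  120.        ] [ 611.12612717 -419.45047363  120.        ]
beaker [418.25017986 361.09483457  85.        ] wide [615.31625888 397.36660852 150.        ]
```

Request:
drive_tool --motion '[[[0.02,-0.03,0.012],[0,0,-0.05]],[[0.02,-0.03,0.012],[0,0,-0.05]],[[0.02,-0.03,0.012],[0,0,-0.05]],[[0.02,-0.03,0.012],[0,0,-0.05]],[[0.02,-0.03,0.012],[0,0,-0.05]],[[0.02,-0.03,0.012],[0,0,-0.05]],[[0.02,-0.03,0.012],[0,0,-0.05]],[[0.02,-0.03,0.012],[0,0,-0.05]],[[0.02,-0.03,0.012],[0,0,-0.05]],[[0.02,-0.03,0.012],[0,0,-0.05]]]' --claw 1

```text
time_s: 0.98
ee_pos: [387.2, 242.1, 334.5]
ee_rot: [-180.0, -0.0, 42.3]
force: [0.7, 1.0, -0.2]
gripper_width: 91.3
```

Request:
drive_tool --motion '[[[0.02,-0.03,0],[0,0,-0.05]],[[0.02,-0.03,0],[0,0,-0.05]],[[0.02,-0.03,0],[0,0,-0.05]],[[0.02,-0.03,0],[0,0,-0.05]],[[0.02,-0.03,0],[0,0,-0.05]],[[0.02,-0.03,0],[0,0,-0.05]],[[0.02,-0.03,0],[0,0,-0.05]],[[0.02,-0.03,0],[0,0,-0.05]],[[0.0,-0.0,0],[0,0,-0.05]],[[0.0,0.0,0],[0,0,-0.05]]]'

```text
time_s: 1.82
ee_pos: [547.5, 1.9, 332.9]
ee_rot: [-180.0, 0.1, 13.4]
force: [-0.1, 0.6, -0.1]
gripper_width: 91.6
```

```bash
python3 - <<'E'
from h import *
k,T=K('wrist'); s=env.state(); im=env.grab_frame('wrist'); cv2.imwrite('pics/w1.png',cv2.resize(im[:,:,::-1],None,fx=1.5,fy=1.5,interpolation=cv2.INTER_CUBIC))
np.savez('w1.npz',k=k,T=T); print(s['time_s'],s['ee_pos'],s['ee_rot'],s['force'],T.round(3))
E
```

```text
1.8167 [547.50984828   1.88377119 332.85819587] [-1.79979404e+02  9.79235113e-02  1.34132270e+01] [-0.0757385   0.63523917 -0.06224462] [[ 9.73000e-01  2.24000e-01  6.20000e-02  5.30037e+02]
 [ 2.33000e-01 -9.36000e-01 -2.65000e-01  7.69170e+01]
 [-2.00000e-03  2.73000e-01 -9.62000e-01  5.03057e+02]
 [ 0.00000e+00  0.00000e+00  0.00000e+00  1.00000e+00]]
```

View pics/w1.png

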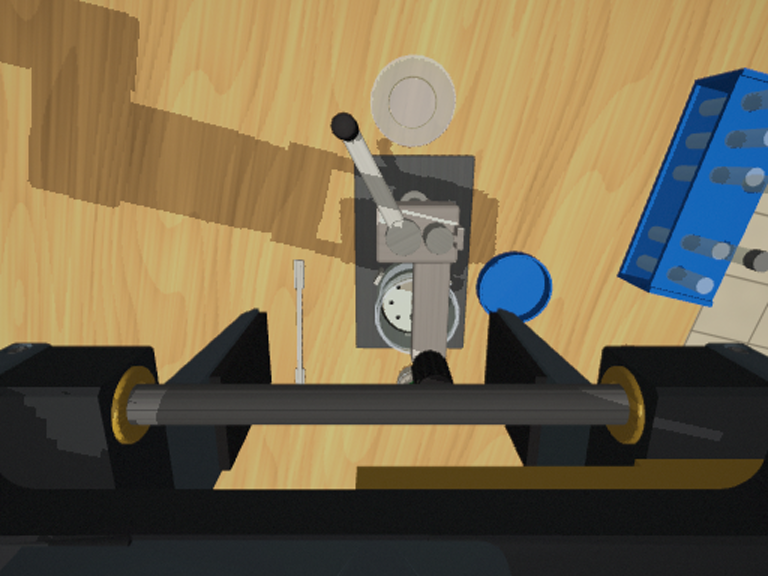

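```bash
python3 - <<'E'
from h import *
z=np.load('w1.npz'); kp=(z['k'],z['T'])
W=lambda u,v:ray('w',(u/1.5-.17,v/1.5-.17),kp)
S=lambda u,v:ray('scene',(190+u/3.75-.37,130+v/3.75-.37))
D=lambda u,v:ray('side',(170+u/4-.37,145+v/4-.37))
print('pintop',onz(W(342,122),256), 'tri', tri([W(342,122),S(323,58),D(404,188)]))
print('griptop',onz(W(431,357),241), tri([W(431,357),S(224,222),D(283,57)]))
print('post top',onz(W(439,238),240),'pivot',onz(W(403,237),230))
for c in [(357,157),(473,157),(356,347)]: print(onz(W(*c),15))
E
```

```text
pintop [507.20710491  89.63818973 256.        ] tri (array([508.64794691,  87.31474875, 255.43980745]), [2.77, 2.1, 1.73])
griptop [592.39352097 -36.76610968 241.        ] (array([596.57323246, -50.53051386, 239.48023503]), [12.3, 7.36, 9.15])
post top [576.57269973  39.57528222 240.        ] pivot [556.26590511  33.52038933 230.        ]
[507.90838521  71.3911375   15.        ]
[628.08111245 100.12506136  15.        ]
[ 555.10219164 -143.17022303   15.        ]
```

Request:
drive_tool --motion '[[[0.018,-0.021,0],[0,0,0]],[[0.018,-0.021,0],[0,0,0]],[[0.0185,-0.022,0],[0,0,0]],[[0,0,-0.01],[0,0,0]],[[0,0,-0.015],[0,0,0]],[[0,0,-0.015],[0,0,0]],[[0,0,-0.015],[0,0,0]],[[0,0,-0.015],[0,0,0]],[[0,0,0],[0,0,0]],[[0,0,0],[0,0,0]]]'

```text
time_s: 2.7
ee_pos: [600.5, -59.6, 263.3]
ee_rot: [-179.9, 0.1, 13.8]
force: [-0.2, 0.8, -0.3]
gripper_width: 91.1
```

```bash
python3 - <<'E'
from h import *
s=env.state(); print(s['time_s'],s['ee_pos'],s['ee_rot'],s['force'])
a=env.grab_frame('scene')[120:270,180:330,::-1]; b=env.grab_frame('side')[100:250,170:320,::-1]
cv2.imwrite('pics/c2.png',np.hstack([cv2.resize(x,(400,400),interpolation=cv2.INTER_CUBIC) for x in(a,b)]))
w=env.grab_frame('wrist'); cv2.imwrite('pics/w2.png',w[:,:,::-1])
E
```

```text
2.7 [600.52953361 -59.59925324 263.27873613] [-1.79948517e+02  1.10757094e-01  1.38128153e+01] [-0.21193648  0.79767087 -0.27615937]
```

View pics/c2.png

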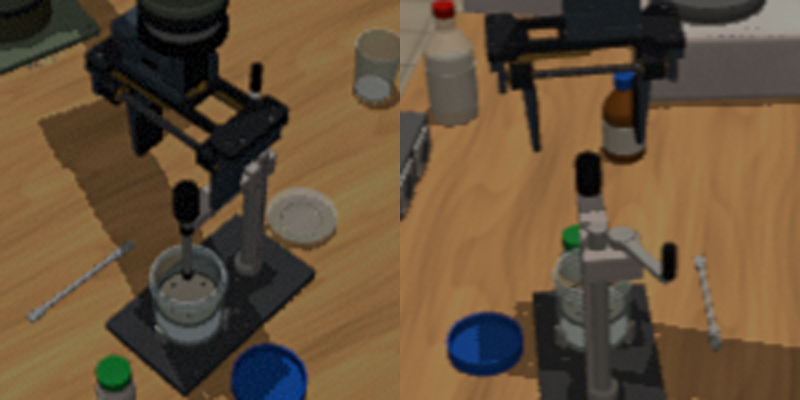

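View pics/w2.png

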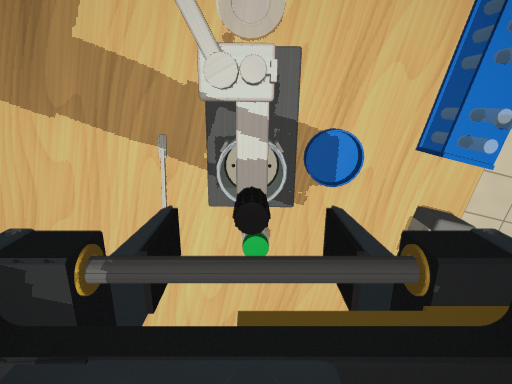

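```bash
python3 - <<'E'
from h import *
w=cv2.imread('pics/w2.png')[170:250,210:300]; cv2.imwrite('pics/w2c.png',cv2.resize(w,None,fx=6,fy=6,interpolation=cv2.INTER_CUBIC))
kp=K('wrist'); np.savez('w2.npz',k=kp[0],T=kp[1])
print(env.state()['ee_pos'], proj('w',[602,-62,241.5],kp),proj('w',[602,-62,201.5],kp))
E
```

```text
[601.7382953  -59.96053688 265.25169313] [250.94934938 220.34699527] [250.94372505 202.19714952]
```

View pics/w2c.png

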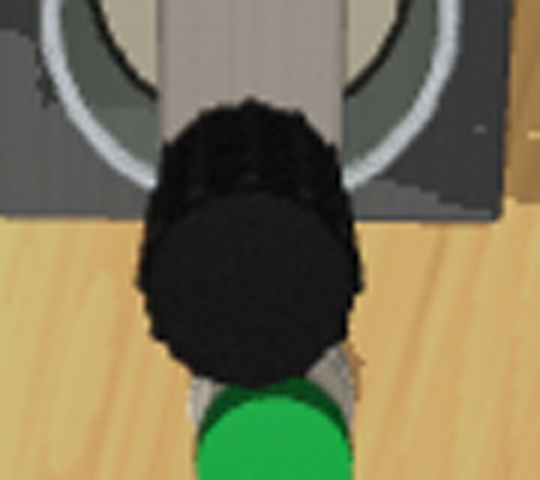

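Request:
drive_tool --motion '[[[0,0,-0.008],[0,0,0]],[[0,0,-0.008],[0,0,0]],[[0,0,-0.008],[0,0,0]],[[0,0,-0.008],[0,0,0]],[[0,0,-0.008],[0,0,0]],[[0,0,-0.008],[0,0,0]],[[0,0,-0.007],[0,0,0]],[[0,0,0],[0,0,0]],[[0,0,0],[0,0,0]],[[0,0,0],[0,0,0]]]'

```text
time_s: 3.68
ee_pos: [601.6, -60.2, 209.3]
ee_rot: [180.0, -0.0, 13.8]
force: [0.3, -0.4, 1.1]
gripper_width: 90.9
```

```bash
python3 - <<'E'
from h import *
s=env.state(); print(s['time_s'],s['ee_pos'],s['ee_rot'],s['force'])
E
```

```text
3.6833 [601.55299167 -60.19908394 209.27931976] [ 1.79985715e+02 -4.37692540e-02  1.37513211e+01] [ 0.34626493 -0.42138051  1.06173045]
```

Request:
drive_tool --motion '[[[0,0,0],[0,0,0]],[[0,0,0],[0,0,0]],[[0,0,0],[0,0,0]],[[0,0,0],[0,0,0]],[[0,0,0],[0,0,0]],[[0,0,0],[0,0,0]],[[0,0,0],[0,0,0]],[[0,0,0],[0,0,0]],[[0,0,0],[0,0,0]],[[0,0,0],[0,0,0]]]' --claw 0 --force 15

```text
time_s: 4.52
ee_pos: [601.3, -60.2, 209.0]
ee_rot: [180.0, -0.0, 13.8]
force: [-0.4, 0.5, 0.4]
gripper_width: 27.5
```

```bash
python3 - <<'E'
from h import *
s=env.state(); print(s['time_s'],s['ee_pos'],s['ee_rot'],s['force'],s['gripper_width'])
a=env.grab_frame('scene')[120:270,180:330,::-1]; b=env.grab_frame('side')[100:250,170:320,::-1]
cv2.imwrite('pics/c3.png',np.hstack([cv2.resize(x,(400,400),interpolation=cv2.INTER_CUBIC) for x in(a,b)]))
E
```

```text
4.5167 [601.25193695 -60.15392339 208.97604941] [ 1.79999760e+02 -4.50889859e-03  1.37511258e+01] [-0.37616912  0.52592417  0.4085643 ] 27.52827035070265
```

View pics/c3.png

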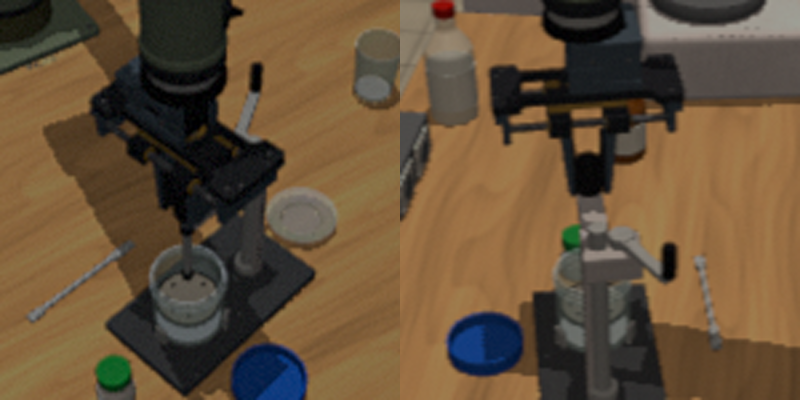

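```bash
python3 - <<'E'
from h import *
for z in (27,40,50,60,70,95): 
  p=proj('scene',[601.5,-60.5,z]); th=np.linspace(0,6.28,60); e=np.array([proj('scene',[601.5+34*np.cos(t),-60.5+34*np.sin(t),z]) for t in th])
  f=lambda q:((q-[190,130])*3.75).round(0)
  print(z,f(p),f(e.min(0)),f(e.max(0)))
print(env.state()['gripper_width'])
a=env.grab_frame('scene')[205:255,225:275,::-1]
cv2.imwrite('pics/c4.png',cv2.resize(a,(600,600),interpolation=cv2.INTER_CUBIC))
E
```

```text
27 [228. 397.] [186. 362.] [270. 433.]
40 [228. 388.] [185. 353.] [270. 424.]
50 [227. 381.] [185. 346.] [270. 418.]
60 [227. 374.] [184. 339.] [270. 411.]
70 [227. 367.] [184. 332.] [270. 404.]
95 [227. 348.] [183. 313.] [271. 385.]
25.564205652625176
```

View pics/c4.png

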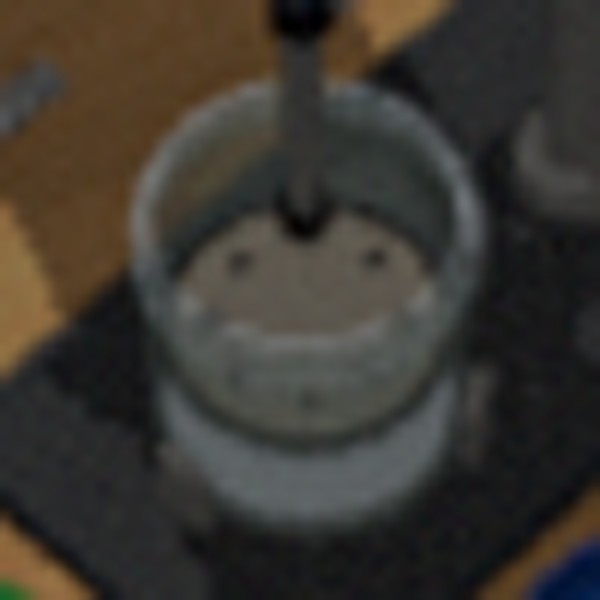

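Request:
drive_tool --motion '[[[0,0,-0.003],[0,0,0]],[[0,0,-0.004],[0,0,0]],[[0,0,-0.004],[0,0,0]],[[0,0,-0.004],[0,0,0]],[[0,0,-0.004],[0,0,0]],[[0,0,-0.004],[0,0,0]],[[0,0,-0.004],[0,0,0]],[[0,0,-0.003],[0,0,0]],[[0,0,-0.002],[0,0,0]],[[0,0,-0.001],[0,0,0]]]'

```text
time_s: 5.5
ee_pos: [601.4, -60.1, 175.6]
ee_rot: [-180.0, -0.0, 13.8]
force: [0.7, 0.2, 0.3]
gripper_width: 25.4
```

Request:
drive_tool --motion '[[[0,0,-0.0005],[0,0,0]],[[0,0,-0.0005],[0,0,0]],[[0,0,-0.0005],[0,0,0]],[[0,0,-0.0005],[0,0,0]],[[0,0,-0.0005],[0,0,0]],[[0,0,-0.0005],[0,0,0]],[[0,0,-0.0005],[0,0,0]],[[0,0,-0.0005],[0,0,0]],[[0,0,-0.0005],[0,0,0]],[[0,0,-0.0005],[0,0,0]]]'

```text
time_s: 6.33
ee_pos: [601.4, -60.2, 171.0]
ee_rot: [180.0, -0.0, 13.7]
force: [1.4, 1.3, 0.5]
gripper_width: 25.3
```

```bash
python3 - <<'E'
from h import *
s=env.state(); print(s['time_s'],s['ee_pos'],s['force'],s['gripper_width'])
a=env.grab_frame('scene')[185:260,215:290,::-1]
cv2.imwrite('pics/c5.png',cv2.resize(a,(600,600),interpolation=cv2.INTER_CUBIC))
print(env.state()['force'])
E
```

```text
6.3333 [601.38609834 -60.15983317 170.95918191] [1.38804011 1.29317116 0.49799627] 25.280002149776212
[1.57256263 1.10340567 0.62960554]
```

View pics/c5.png

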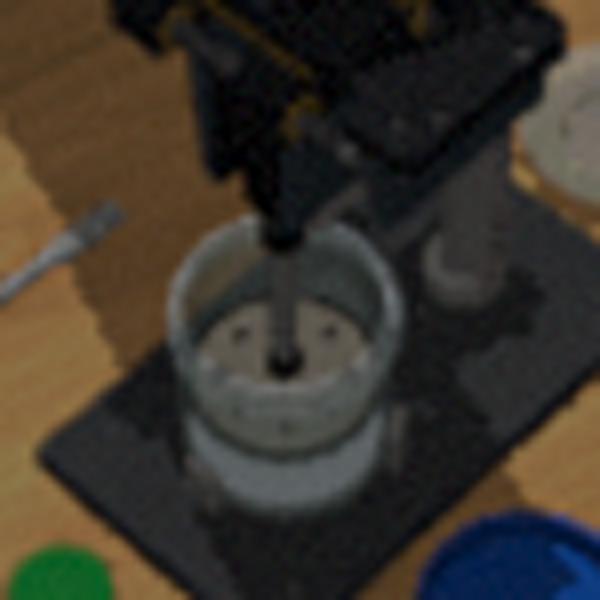

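Request:
drive_tool --motion '[[[0,0,-0.0005],[0,0,0]],[[0,0,-0.0005],[0,0,0]],[[0,0,-0.0005],[0,0,0]],[[0,0,-0.0005],[0,0,0]],[[0,0,-0.0005],[0,0,0]],[[0,0,-0.0005],[0,0,0]],[[0,0,0],[0,0,0]],[[0,0,0],[0,0,0]],[[0,0,0],[0,0,0]],[[0,0,0],[0,0,0]]]'

```text
time_s: 7.22
ee_pos: [601.4, -60.1, 167.9]
ee_rot: [-180.0, -0.0, 13.7]
force: [2.3, 0.7, -0.4]
gripper_width: 25.8
```

Request:
drive_tool --motion '[[[0,0,-0.0005],[0,0,0]],[[0,0,-0.0005],[0,0,0]],[[0,0,-0.0005],[0,0,0]],[[0,0,-0.0005],[0,0,0]],[[0,0,0],[0,0,0]],[[0,0,0],[0,0,0]],[[0,0,0],[0,0,0]],[[0,0,0],[0,0,0]],[[0,0,0],[0,0,0]],[[0,0,0],[0,0,0]]]'

```text
time_s: 8.05
ee_pos: [601.4, -60.1, 166.1]
ee_rot: [180.0, -0.0, 13.8]
force: [2.6, 1.7, 3.7]
gripper_width: 25.7
```

```bash
python3 - <<'E'
from h import *
a=env.grab_frame('scene')[205:255,225:275,::-1]
cv2.imwrite('pics/c6.png',cv2.resize(a,(600,600),interpolation=cv2.INTER_CUBIC))
for i in range(4): env.grab_frame('side'); s=env.state(); print(s['time_s'],s['ee_pos'][2],s['force'])
E
```

```text
8.15 166.07355345701632 [2.78398166 1.79528808 2.18171908]
8.2 166.08392354948867 [2.41864095 0.91187419 2.66684489]
8.25 166.06670681979088 [2.70464686 1.66112696 1.62146001]
8.3 166.05055907863607 [2.85728101 0.54359497 2.66525361]
```

View pics/c6.png

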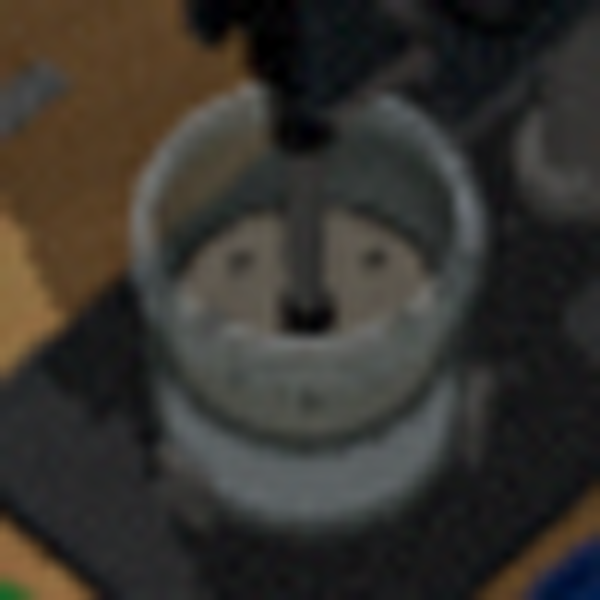

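Request:
drive_tool --motion '[[[0,0,-0.0005],[0,0,0]],[[0,0,-0.0005],[0,0,0]],[[0,0,-0.0005],[0,0,0]],[[0,0,0],[0,0,0]],[[0,0,0],[0,0,0]],[[0,0,0],[0,0,0]],[[0,0,0],[0,0,0]],[[0,0,0],[0,0,0]],[[0,0,0],[0,0,0]],[[0,0,0],[0,0,0]]]'

```text
time_s: 9.13
ee_pos: [601.4, -60.2, 164.6]
ee_rot: [180.0, -0.0, 13.8]
force: [3.5, 2.2, 3.4]
gripper_width: 25.5
```

```bash
cat >> h.py <<'E'
def fz(n=5):
    F=[]
    for i in range(n): env.grab_frame('side'); s=env.state(); F.append(s['force'])
    print(s['time_s'],s['ee_pos'].round(2),np.mean(F,0).round(2),np.std(F,0).round(2),s['gripper_width'])
E
python3 -c "
from h import *
fz()"
```

```text
9.3833 [601.38 -60.17 164.55] [3.47 1.4  3.25] [0.58 0.44 0.24] 25.33982544147259
```

Request:
drive_tool --motion '[[[0,0,-0.0005],[0,0,0]],[[0,0,-0.0005],[0,0,0]],[[0,0,-0.0005],[0,0,0]],[[0,0,0],[0,0,0]],[[0,0,0],[0,0,0]],[[0,0,0],[0,0,0]],[[0,0,0],[0,0,0]],[[0,0,0],[0,0,0]],[[0,0,0],[0,0,0]],[[0,0,0],[0,0,0]]]'

```text
time_s: 10.22
ee_pos: [601.4, -60.1, 163.1]
ee_rot: [180.0, -0.0, 13.8]
force: [3.6, 1.5, 5.0]
gripper_width: 26.0
```

```bash
python3 -c "
from h import *
fz()
a=env.grab_frame('scene')[205:255,225:275,::-1]
cv2.imwrite('pics/c7.png',cv2.resize(a,(600,600),interpolation=cv2.INTER_CUBIC))"
```

```text
10.4667 [601.38 -60.13 163.07] [3.97 1.82 5.04] [0.5  0.33 0.54] 26.019424435947403
```

View pics/c7.png

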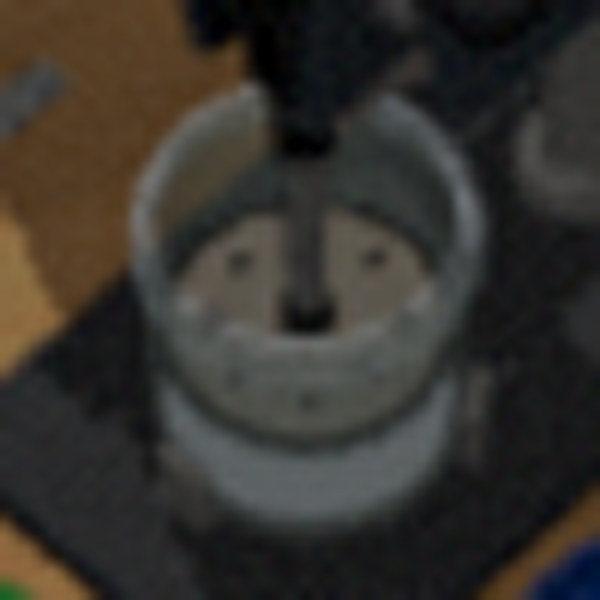

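Request:
drive_tool --motion '[[[0,0,0],[0,0,0]],[[0,0,0],[0,0,0]],[[0,0,0],[0,0,0]],[[0,0,0],[0,0,0]],[[0,0,0],[0,0,0]],[[0,0,0],[0,0,0]],[[0,0,0],[0,0,0]],[[0,0,0],[0,0,0]],[[0,0,0],[0,0,0]],[[0,0,0],[0,0,0]]]' --claw 1

```text
time_s: 11.35
ee_pos: [601.2, -60.2, 163.0]
ee_rot: [180.0, -0.0, 13.8]
force: [-0.6, 0.0, -0.3]
gripper_width: 88.9
```

```bash
python3 -c "
from h import *
fz(2)
a=env.grab_frame('scene')[205:255,225:275,::-1]
cv2.imwrite('pics/c8.png',cv2.resize(a,(600,600),interpolation=cv2.INTER_CUBIC))"
```

```text
11.45 [601.25 -60.15 163.03] [ 0.13 -0.34  0.3 ] [0.22 0.31 0.  ] 91.03506030974918
```

View pics/c8.png

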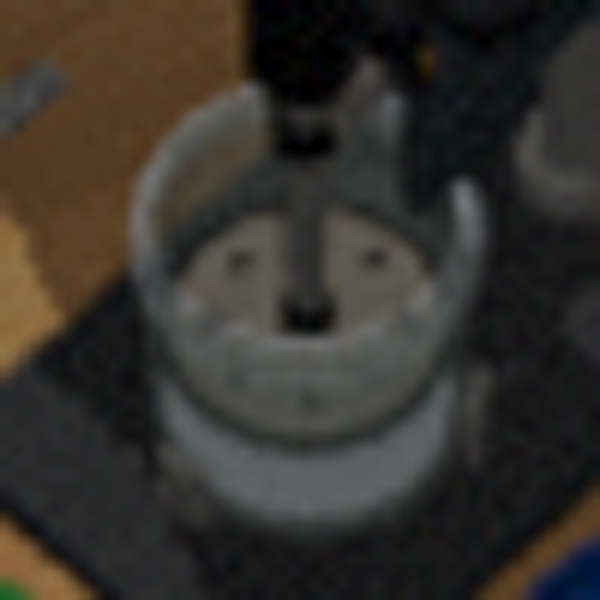

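Request:
drive_tool --motion '[[[0,0,0.01],[0,0,0]],[[0,0,0.02],[0,0,0]],[[0,0,0.03],[0,0,0]],[[0,0,0.03],[0,0,0]],[[0,0,0.03],[0,0,0]],[[-0.018,0.02,0.02],[0,0,0]],[[-0.018,0.02,0],[0,0,0]],[[-0.018,0.02,0],[0,0,0]],[[0,0,0],[0,0,0]],[[0,0,0],[0,0,0]]]'

```text
time_s: 12.33
ee_pos: [546.9, 0.5, 304.3]
ee_rot: [180.0, -0.1, 13.8]
force: [-0.3, -0.1, 0.6]
gripper_width: 91.5
```

```bash
python3 - <<'E'
from h import *
k,T=K('wrist'); s=env.state(); im=env.grab_frame('wrist'); cv2.imwrite('pics/w3.png',cv2.resize(im[:,:,::-1],None,fx=1.5,fy=1.5,interpolation=cv2.INTER_CUBIC))
np.savez('w3.npz',k=k,T=T); print(s['time_s'],s['ee_pos'],s['ee_rot'],s['force'])
a=env.grab_frame('scene')[130:280,190:340,::-1]; b=env.grab_frame('side')[145:295,170:320,::-1]
cv2.imwrite('pics/c9.png',cv2.resize(a,(600,600),interpolation=cv2.INTER_CUBIC))
cv2.imwrite('pics/d9.png',cv2.resize(b,(600,600),interpolation=cv2.INTER_CUBIC))
E
```

```text
12.3333 [5.46864776e+02 4.52461132e-01 3.04344860e+02] [ 1.79951897e+02 -1.18227915e-01  1.38490775e+01] [-0.2518431  -0.14110932  0.55006782]
```

View pics/w3.png

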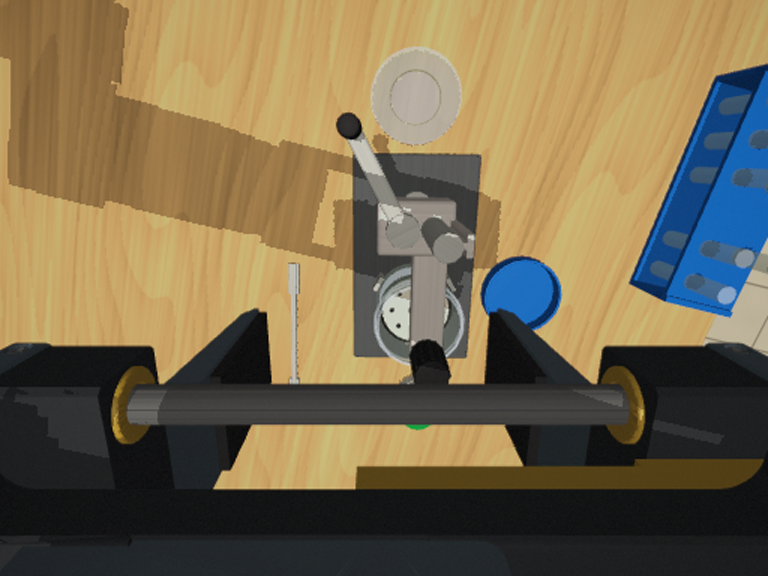

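View pics/c9.png

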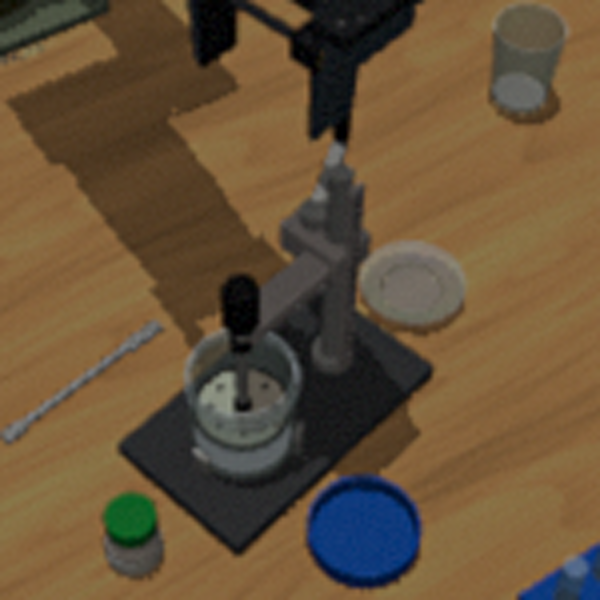

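View pics/d9.png

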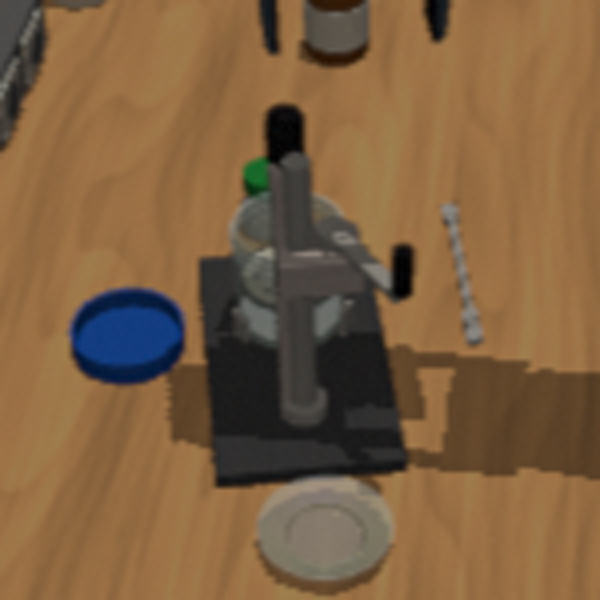

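```bash
python3 - <<'E'
from h import *
z=np.load('w3.npz'); kp=(z['k'],z['T'])
W=lambda u,v:ray('w',(u/1.5-.17,v/1.5-.17),kp)
D=lambda u,v:ray('side',(170+u/4-.37,145+v/4-.37))
print('pintop',tri([W(348,124),D(403,250)]), onz(W(348,124),210),onz(D(403,250),210))
print('pin mid from side',onz(D(402,271),193), 'pivot',onz(W(402,232),178),'post',onz(W(447,248),232),onz(D(295,160),232))
print('grip mid',onz(D(285,133),175.5))
E
```

```text
pintop (array([508.97376525,  88.54930813, 211.24077069]), [0.68, 0.68]) [508.20883516  88.51859504 210.        ] [509.75865695  87.24050506 210.        ]
pin mid from side [510.2303625   86.77538094 193.        ] pivot [556.65040714  31.53542797 178.        ] post [578.22412219  36.83087497 232.        ] [581.36431906  35.01372312 232.        ]
grip mid [603.87028291 -66.87281018 175.5       ]
```

Request:
drive_tool --motion '[[[-0.0076,0.0175,-0.003],[0,0,0.095]],[[-0.0076,0.0175,-0.003],[0,0,0.095]],[[-0.0076,0.0175,-0.003],[0,0,0.095]],[[-0.0076,0.0175,-0.003],[0,0,0.095]],[[-0.0076,0.0175,-0.003],[0,0,0.095]],[[0,0,-0.015],[0,0,0]],[[0,0,-0.015],[0,0,0]],[[0,0,-0.015],[0,0,0]],[[0,0,0],[0,0,0]],[[0,0,0],[0,0,0]]]' --claw 0.44 --force 40

```text
time_s: 13.32
ee_pos: [509.5, 86.8, 242.3]
ee_rot: [-179.9, 0.1, 40.9]
force: [0.3, -1.5, 0.6]
gripper_width: 40.3
```

```bash
python3 - <<'E'
from h import *
kp=K('wrist'); s=env.state(); im=env.grab_frame('wrist'); cv2.imwrite('pics/w4.png',cv2.resize(im[:,:,::-1],None,fx=1.5,fy=1.5,interpolation=cv2.INTER_CUBIC))
np.savez('w4.npz',k=kp[0],T=kp[1]); print(s['time_s'],s['ee_pos'],s['ee_rot'],s['force'],s['gripper_width'])
print(proj('w',[509,88,211],kp)*1.5)
E
```

```text
13.3167 [509.52803168  86.80967817 242.30326564] [-1.79943770e+02  9.53090369e-02  4.09153728e+01] [ 0.33529962 -1.45513916  0.55594225] 40.29148715310119
[378.00621581 318.3032487 ]
```

View pics/w4.png

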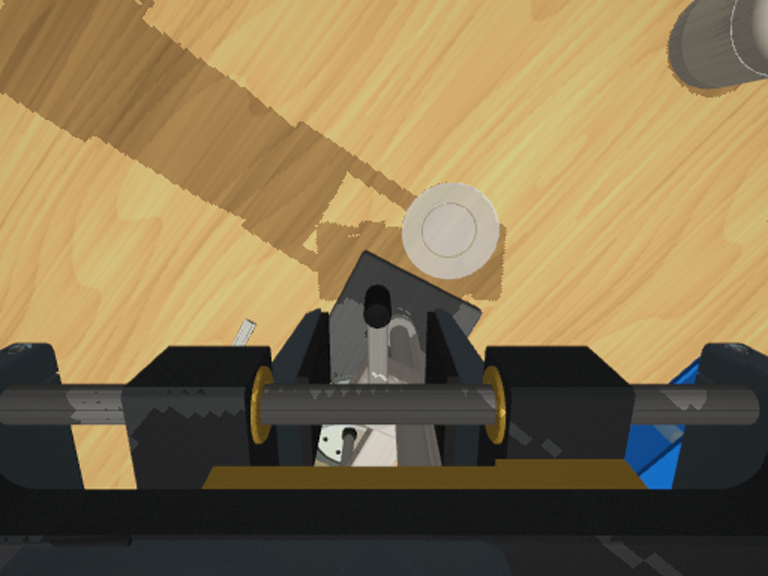

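Request:
drive_tool --motion '[[[0,0,-0.01],[0,0,0]],[[0,0,-0.01],[0,0,0]],[[0,0,-0.01],[0,0,0]],[[0,0,-0.01],[0,0,0]],[[0,0,-0.008],[0,0,0]],[[0,0,-0.006],[0,0,0]],[[0,0,-0.004],[0,0,0]],[[0,0,-0.002],[0,0,0]],[[0,0,0],[0,0,0]],[[0,0,0],[0,0,0]]]'

```text
time_s: 14.2
ee_pos: [509.5, 87.4, 183.2]
ee_rot: [180.0, -0.0, 41.0]
force: [0.2, -1.0, 0.8]
gripper_width: 40.3
```

```bash
python3 - <<'E'
from h import *
fz(3)
b=env.grab_frame('side')[145:255,210:320,::-1]
cv2.imwrite('pics/d10.png',cv2.resize(b,(600,600),interpolation=cv2.INTER_CUBIC))
im=env.grab_frame('wrist'); cv2.imwrite('pics/w5.png',im[:,:,::-1])
E
```

```text
14.35 [509.58  87.41 183.44] [0.33 0.03 0.22] [0.25 0.52 0.81] 40.11101212234505
```

View pics/d10.png

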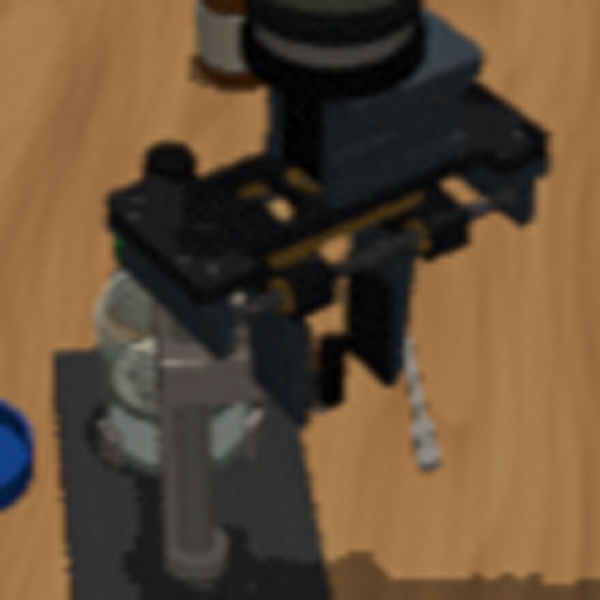

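View pics/w5.png

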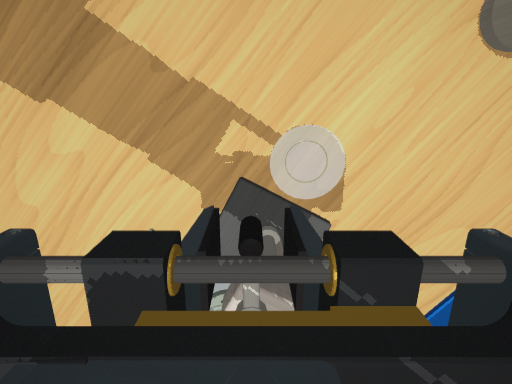

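```bash
python3 - <<'E'
import numpy as np
c=np.array([558,31.]);r=75
n=20;a=np.radians(np.linspace(130.6,130.6+65,n+1))
P=c+r*np.c_[np.cos(a),np.sin(a)]
print((np.diff(P,axis=0)/1000).round(4).tolist(), np.radians(65)/n)
E
```

```text
[[-0.0031, -0.0029], [-0.003, -0.003], [-0.0028, -0.0032], [-0.0026, -0.0034], [-0.0024, -0.0035], [-0.0022, -0.0036], [-0.002, -0.0037], [-0.0018, -0.0039], [-0.0016, -0.004], [-0.0014, -0.004], [-0.0011, -0.0041], [-0.0009, -0.0042], [-0.0006, -0.0042], [-0.0004, -0.0042], [-0.0002, -0.0043], [0.0001, -0.0043], [0.0003, -0.0042], [0.0006, -0.0042], [0.0008, -0.0042], [0.001, -0.0041]] 0.05672320068981571
```

Request:
drive_tool --motion '[[[0,0,-0.001],[0,0,0]],[[0,0,-0.001],[0,0,0]],[[0,0,0],[0,0,0]],[[0,0,0],[0,0,0]],[[0,0,0],[0,0,0]],[[0,0,0],[0,0,0]],[[0,0,0],[0,0,0]],[[0,0,0],[0,0,0]],[[0,0,0],[0,0,0]],[[0,0,0],[0,0,0]]]' --claw 0.25

```text
time_s: 15.28
ee_pos: [509.3, 87.3, 181.0]
ee_rot: [180.0, -0.0, 41.0]
force: [0.5, -0.5, 0.4]
gripper_width: 23.1
```

Request:
drive_tool --motion '[[[-0.0031,-0.0029,0],[0,0,0.0567]],[[-0.003,-0.003,0],[0,0,0.0567]],[[-0.0028,-0.0032,0],[0,0,0.0567]],[[-0.0026,-0.0034,0],[0,0,0.0567]],[[-0.0024,-0.0035,0],[0,0,0.0567]],[[-0.0022,-0.0036,0],[0,0,0.0567]],[[-0.002,-0.0037,0],[0,0,0.0567]],[[-0.0018,-0.0039,0],[0,0,0.0567]],[[-0.0016,-0.004,0],[0,0,0.0567]],[[-0.0014,-0.004,0],[0,0,0.0567]]]'

```text
time_s: 16.12
ee_pos: [486.8, 52.7, 181.1]
ee_rot: [180.0, -0.1, 73.6]
force: [1.2, 2.9, -1.3]
gripper_width: 22.9
```

```bash
python3 - <<'E'
from h import *
fz(2)
im=env.grab_frame('wrist'); cv2.imwrite('pics/w6.png',im[:,:,::-1])
E
```

```text
16.2167 [486.29  51.92 181.04] [0.18 0.35 0.28] [0.42 0.22 0.72] 22.82783145442516
```

View pics/w6.png

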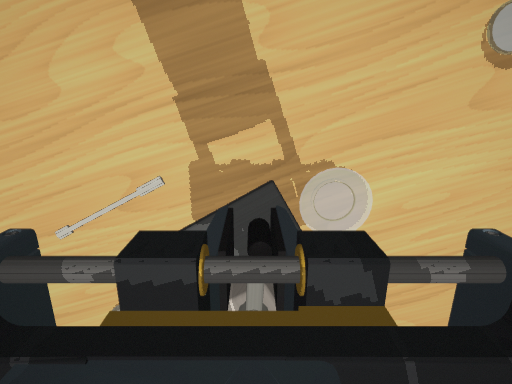

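Pin (u≈261, v≈235) is still caged between the fingers and has followed. Continue.

Request:
drive_tool --motion '[[[-0.0011,-0.0041,0],[0,0,0.0567]],[[-0.0009,-0.0042,0],[0,0,0.0567]],[[-0.0006,-0.0042,0],[0,0,0.0567]],[[-0.0004,-0.0042,0],[0,0,0.0567]],[[-0.0002,-0.0043,0],[0,0,0.0567]],[[0.0001,-0.0043,0],[0,0,0.0567]],[[0.0003,-0.0042,0],[0,0,0.0567]],[[0.0006,-0.0042,0],[0,0,0.0567]],[[0.0008,-0.0042,0],[0,0,0.0567]],[[0.001,-0.0041,0],[0,0,0.0567]]]'

```text
time_s: 17.1
ee_pos: [486.0, 10.2, 181.0]
ee_rot: [-180.0, -0.0, 106.0]
force: [-0.2, 0.1, 0.1]
gripper_width: 22.5
```

```bash
python3 - <<'E'
from h import *
fz(3); print(env.state()['ee_rot'])
kp=K('wrist'); im=env.grab_frame('wrist'); cv2.imwrite('pics/w7.png',im[:,:,::-1])
b=env.grab_frame('side')[145:255,210:320,::-1]
cv2.imwrite('pics/d11.png',cv2.resize(b,(600,600),interpolation=cv2.INTER_CUBIC))
E
```

```text
17.25 [486.    10.12 180.95] [-0.25 -0.36 -0.32] [0.34 0.32 0.51] 22.41910213706293
[-1.79989888e+02 -5.58366673e-03  1.05791444e+02]
```

View pics/w7.png

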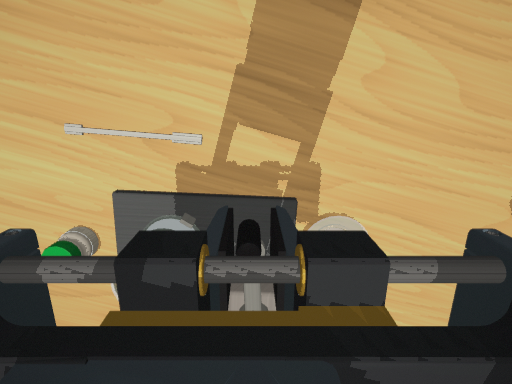

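View pics/d11.png

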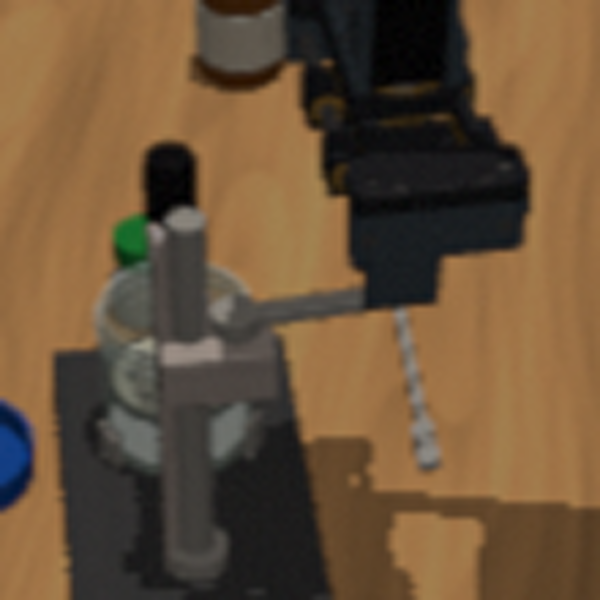

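Request:
drive_tool --motion '[[[0.0003,-0.001,0],[0,0,0.01]],[[0.0003,-0.001,0],[0,0,0.01]],[[0.0003,-0.001,0],[0,0,0.01]],[[0.0003,-0.001,0],[0,0,0.01]],[[0.0003,-0.001,0],[0,0,0.01]],[[0.0003,-0.001,0],[0,0,0.01]],[[0,0,0],[0,0,0]],[[0,0,0],[0,0,0]],[[0,0,0],[0,0,0]],[[0,0,0],[0,0,0]]]'

```text
time_s: 18.18
ee_pos: [487.7, 4.2, 181.0]
ee_rot: [180.0, -0.0, 109.4]
force: [-0.4, -0.1, 0.8]
gripper_width: 23.0
```

```bash
python3 - <<'E'
from h import *
fz(3); print(env.state()['ee_rot'])
im=env.grab_frame('wrist')[180:300,180:330]; cv2.imwrite('pics/w8.png',cv2.resize(im[:,:,::-1],None,fx=4,fy=4,interpolation=cv2.INTER_CUBIC))
E
```

```text
18.3333 [487.78   4.18 180.98] [ 0.02 -0.13  0.28] [0.26 0.37 0.08] 23.02385781511198
[ 1.79996110e+02 -5.95444051e-03  1.09378015e+02]
```

View pics/w8.png

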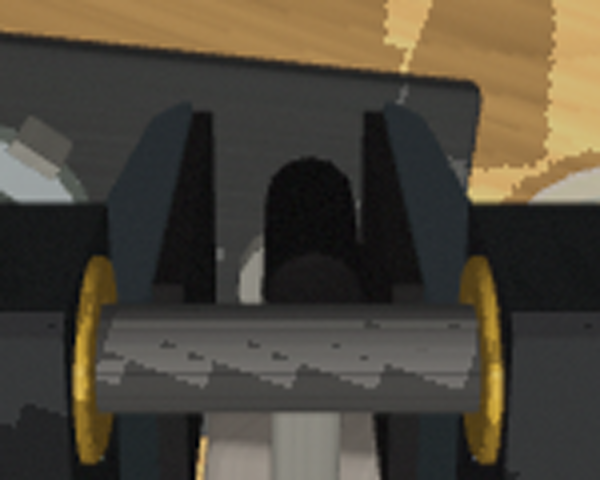

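Request:
drive_tool --motion '[[[0.0003,-0.0009,0],[0,0,0]],[[0.0003,-0.0009,0],[0,0,0]],[[0.0003,-0.0009,0],[0,0,0]],[[0,0,0],[0,0,0]],[[0,0,0],[0,0,0]],[[0,0,0],[0,0,0]],[[0,0,0],[0,0,0]],[[0,0,0],[0,0,0]],[[0,0,0],[0,0,0]],[[0,0,0],[0,0,0]]]'

```text
time_s: 19.22
ee_pos: [488.1, 2.8, 180.9]
ee_rot: [-180.0, -0.2, 109.3]
force: [-1.4, 5.3, 0.1]
gripper_width: 23.1
```

```bash
python3 - <<'E'
from h import *
fz(3)
E
```

```text
19.3667 [488.11   2.75 180.89] [-1.38  5.09  0.82] [0.09 0.73 0.51] 22.93352899509713
```

Request:
drive_tool --motion '[[[-0.0005,0.002,0],[0,0,0]],[[-0.0005,0.002,0],[0,0,0]],[[0,0.0005,0],[0,0,0]],[[0,0,0],[0,0,0]],[[0,0,0],[0,0,0]],[[0,0,0],[0,0,0]],[[0,0,0],[0,0,0]],[[0,0,0],[0,0,0]],[[0,0,0.005],[0,0,0]],[[0,0,0.005],[0,0,0]]]' --claw 0.4

```text
time_s: 20.2
ee_pos: [487.5, 5.9, 191.2]
ee_rot: [-180.0, -0.0, 109.4]
force: [0.3, 0.0, 0.8]
gripper_width: 36.6
```

Request:
drive_tool --motion '[[[0,0,0.01],[0,0,0]],[[0,0,0.02],[0,0,0]],[[0,0,0.02],[0,0,0]],[[0,0,0.02],[0,0,0]],[[0,0,0.02],[0,0,0]],[[-0.03,0,0.02],[0,0,0]],[[-0.03,0,0.01],[0,0,0]],[[-0.03,0,0],[0,0,0]],[[-0.02,0,0],[0,0,0]],[[0,0,0],[0,0,0]]]'

```text
time_s: 21.03
ee_pos: [374.3, 6.0, 312.7]
ee_rot: [179.9, 0.0, 109.4]
force: [0.1, -0.2, 0.1]
gripper_width: 36.5
```

```bash
python3 - <<'E'
from h import *
fz(2)
a=env.grab_frame('scene')[130:280,190:340,::-1]; b=env.grab_frame('side')[145:295,170:320,::-1]
cv2.imwrite('pics/c12.png',cv2.resize(a,(600,600),interpolation=cv2.INTER_CUBIC))
cv2.imwrite('pics/d12.png',cv2.resize(b,(600,600),interpolation=cv2.INTER_CUBIC))
E
```

```text
21.1333 [377.77   5.94 312.24] [ 0.64  0.13 -0.15] [0.26 1.24 0.42] 36.21115916450492
```

View pics/c12.png

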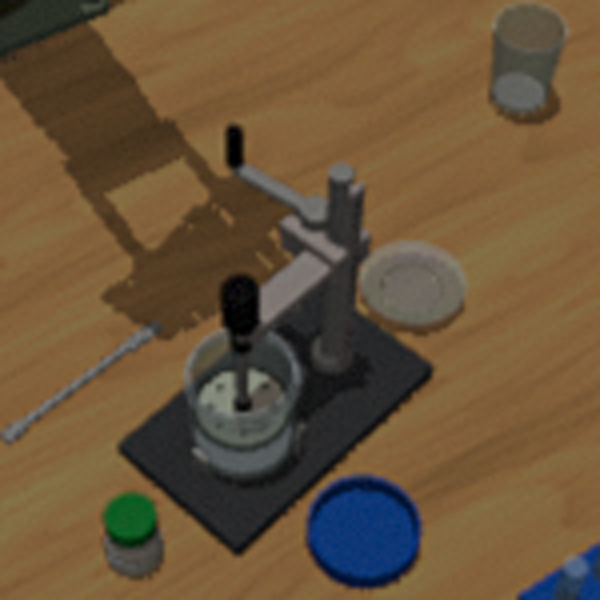

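View pics/d12.png

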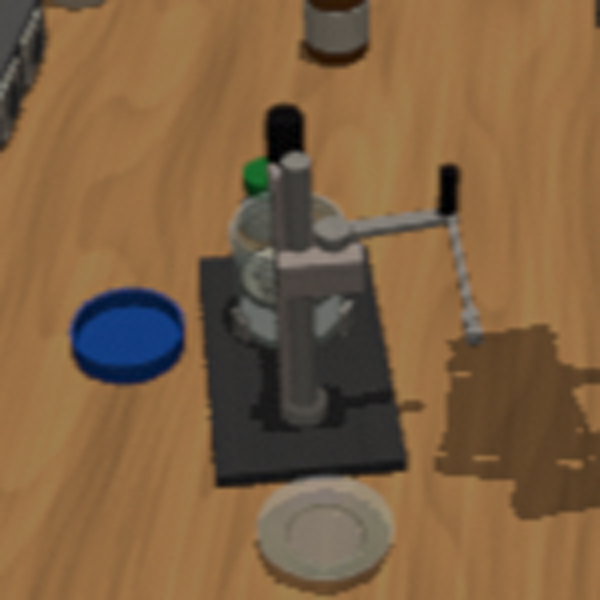

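```bash
python3 - <<'E'
from h import *
S=lambda u,v:ray('scene',(190+u/4-.37,130+v/4-.37))
D=lambda u,v:ray('side',(170+u/4-.37,145+v/4-.37))
p,r=tri([S(234,148),D(449,191)]); d=p[:2]-[558,31]
print(p,r,np.hypot(*d),1.2+np.radians(np.degrees(np.arctan2(d[1],d[0]))%360-193))
print(tri([S(240,305),D(285,133)]))
print(env.job_done())
E
```

```text
[487.54660697   5.59055477 192.39716208] [0.31, 0.31] 74.89539703259885 1.3192434721993611
(array([603.0957025 , -62.8911757 , 178.58704282]), [0.13, 0.13])
the job is handed in; nothing more can be done
None
```

I lowered the probe onto the plate, swung the clamp lever home and handed the job in after about 21 s; `env.job_done()` gave no verdict.

- **Lowering:** I held the probe by its black grip and lowered it 46 mm. The plate was met with the tool at about z 167 mm, and I stopped 4 mm further down. The force rose about 1 N per mm, to about 5 N upward at the wrist. Less about 1 N of slide drag, the foot presses with roughly 4 N. In the images the foot stayed put while the carriage moved the last 3 mm, and it stayed there after I let go.
- **Locking:** I took the lever pin between the fingers and swung it round its arc until it met about 5 N at the stop, then backed off and withdrew clear.
- **Last checks:**
  - From two views the pin is 74.9 mm from the pivot. That gives a lock angle of about 1.32 rad, which is at the 1.3 rad stop within measuring error.
  - In the last scene and side crops, everything visible around the stand looks unmoved. I did not re-measure positions, and those crops do not show the wide bottle.
  - In those same crops the grip and foot still sit where I left them.
- **Disagreements:**
  - The grip's middle measured z 178.6 mm at the end, against about 175.5 mm expected. That is close to what the cameras can resolve, and the force at the foot cannot be measured once the probe is released.
  - An early image estimate put the foot a few mm above the plate when the force already showed contact. I went by the force.

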